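# Stow the candle glasses before raising the desk

### The arm

A 6-joint arm with a two-finger parallel gripper is mounted at the origin on the work surface. World frame = base frame: x ahead of the robot, y to its left, z up, the work surface at z = 0. Lengths are in m, angles in rad, forces in N, time in s.
With the tool pointing down it reaches from about 0.325 to 1 m from the base axis. Payload 5.1 kg.
Tool frame: the origin (TCP) lies at the very end of the fingers, on their centre line; the grasp point (between the pads) lies 19 mm behind it (r.grip_depth is the z of the grasp point in the tool frame, in m); z points along the fingers, x is the direction in which the jaws open and shut, and the axes are right-handed (so a half turn about z gives the same grasp; the last joint's range is limited). The gripper opens to 85 mm and grips with 20 to 120 N. Pads are 22 mm wide; open, the fingers measure 114 mm over their backs; the gripper's body (76 mm by 85 mm) begins 54 mm behind the grasp point. The pads swing forward as they close: fully open they stand 13 mm farther back than shut.
Start: joints at [1.028, 0.124, 1.65, -0, 1.367, -0.083], TCP at [0.288, 0.582, 0.231] pointing down, gripper open.
Joint ranges: [-2.61, 2.61], [-1.02, 2.33], [0.03, 2.71], [-1.35, 4.49], [0.32, 2.68], [-2.91, 2.91]. Speed limits (rad/s): [2.57, 2.57, 3.14, 3.14, 3.14, 3.14].

### API

Orientations are given as a rotation vector (axis times angle).
In Python, from cell import r, camera, job, read_t, read_joint_pos, read_joint_vel, read_tau, read_tcp_pos, read_orientation, read_ft_force, read_moment, read_grip_width gives the robot as it stands. The module is installed in compiled form; this text tells all that it offers. Calls block until the motion is done:
- r.movep(position, orientation): joint-space move of the TCP to a pose.
- r.move_straight(position, rotation=None, feed=0.15): straight line of the TCP; rotation=None keeps the orientation; feed is the mean speed in m/s.
- r.goto_joints(angles): joint-space move.
- r.gripper_to(opening): finger opening in m; the grip force is fixed at half the most; returns when the fingers have stopped.
- r.hold(seconds).
- r.solve_ik(position, orientation): joint angles nearest the present ones, or None.
- camera(name): name is "scene" or "top" or "wrist"; returns a dict with "img" (420x560x3 uint8, red, green, blue), "range_z" (420x560 float32, m along the optical axis (not along the pixel's ray), 0 where there is no reading), "intrinsics" (3x3 intrinsics, pixels), "R" (3x3) and "t" (3): a world point X has camera coordinates R X + t. Camera axes: x right, y down, z forward; pixel columns grow to the right and rows downward; lengths in m; the calibration is good to about 2 mm. A picture is of the moment at which its call begins.
A pose or a line that the arm cannot do raises r.IKError and nothing moves.
- job.hand_in(): hands the job in, once; it reports no verdict.
Readings, each from a call of its own:
- read_t(): time.
- read_joint_pos(): joint angles.
- read_joint_vel(): joint speeds.
- read_tau(): joint torques, N m.
- read_tcp_pos(): TCP position.
- read_orientation(): TCP orientation.
- read_ft_force(): force on the tool from outside, world axes, zero at the start.
- read_moment(): the same for the moment, N m.
- read_grip_width(): finger opening in m.
Only numpy, scipy, OpenCV 4.12 (cv2) and the standard library are available. Lean on these libraries where they do the work, as an engineer would, in place of code of your own. Each camera call takes 0.05 s, during which the arm holds its last target. There are 200 camera calls.

### The job

Before the desk is raised, pack the candle glasses away: lift the case's sliding lid over its bumps and slide it clear of the three dished nests, and if the burnt-out metal cup is sitting in a nest, stand it upright on the cork coaster. Settle every candle glass upright in a nest of its own, then bring the lid back over the nests and let it drop fully home behind its bumps. Leave the other things on the desk where they are.

Things in the scene. Friction and masses are not known exactly. Their poses are not given: they have to be found in the camera images.
- case: fixed dark wooden case, 190 mm (its x) by 400 mm (its y) by 108 mm tall, walls 10 mm, open on top; two bays end to end along y: nests in one (either end), stationery in the other. Origin: centre of the underside, z up. Inside each long wall a level track runs along y, 24 mm wide, top at z = 68 mm; 122 mm clear between the tracks. Inner faces of the end walls at y = -190 and 190 mm.
- bump_a (a point): midway between the two steel bumps at y = +78 mm in the case, at track level (z = 68 mm). One bump stands on the inner half of each track, 8 mm high, 8 mm long in y, with square faces. Another such pair stands at y = -78 mm.
- strips (a point): midway between the two black retaining strips that overhang the tracks, at the case's centre; strips' underside at z = 102 mm, top at 108 mm (this point), 148 mm clear between them. They let the lid rise about 16 mm but not come off.
- lid: loose clear lid, 166 mm (x) by 184 mm (y), 0.3 kg, captive in the case, sliding along its y (2 mm side play). Starts over the nests; parks over the other bay. Origin: its centre, at the level of its runners' undersides, which lie on the tracks (z = 68 mm in the case when down); the plate is 10 to 18 mm above it. Home over a bay, the origin is 90 to 98 mm from the case's centre along y.
- lid_foot (a point): midway between the lid's two steel feet, at the lid's origin, 1 mm below their undersides. The feet, one each side under the middle of the lid, are 16 mm long in y and blocked by the bumps: raise the lid more than 8 mm (10 to 14 is good) to carry them past.
- lid_grip (a point): grip point of the lid's wooden handle, 44 mm above the lid's origin; the handle is an upright block 60 mm long in the lid's x, 14 mm thick in y, 18 to 58 mm above the lid's origin: pinch it across y from above.
- nest_block: fixed wooden block in one bay of the case, its axes parallel to the case's, its centre 94 mm from the case's centre along the case's y (either end); carries three dished nests in a row along y, 62 mm apart. Origin: centre of its underside, 8 mm above the desk.
- nest0 (a point): floor of the nest at the -y end of the row, 18 mm above the desk: a concave dish, 46 mm across at the floor, widening to 59 mm at its rim 14 mm higher (rim 66 mm over its outside), that centres a cup set into it. Its centre is where a cup's underside comes to rest.
- nest1 (a point): the same, for the middle nest.
- nest2 (a point): the same, for the nest at the +y end of the row.
- coaster: fixed round cork coaster, 100 mm diameter, 6 mm thick, on the desk beside the case. Origin: centre of its underside.
- candle_a: round glass holder filled flush with a cream candle, 58 mm diameter, 52 mm tall, about 0.16 kg, heavy foot; the base is convex, curving in over its lowest 22 mm to a flat foot 44 mm across, on which it also stands on the desk. Origin: centre of the underside, z up out of the candle. May be absent; starts on the desk beside the case.
- candle_b: round glass holder filled flush with a cream candle, 58 mm diameter, 52 mm tall, about 0.16 kg, heavy foot; the base is convex, curving in over its lowest 22 mm to a flat foot 44 mm across, on which it also stands on the desk. Origin: centre of the underside, z up out of the candle. May be absent; starts on the desk beside the case.
- candle_c: round glass holder filled flush with a cream candle, 58 mm diameter, 52 mm tall, about 0.16 kg, heavy foot; the base is convex, curving in over its lowest 22 mm to a flat foot 44 mm across, on which it also stands on the desk. Origin: centre of the underside, z up out of the candle. May be absent; starts on the desk beside the case.
- spent_0: burnt-out aluminium candle cup, 58 mm diameter, only 40 mm tall, dark hollow-looking top, 0.09 kg, same convex base as the candle glasses. Origin: centre of the underside, z up. Only one of the four such cups is present; this one starts upright in nest0, under the lid.
- spent_1: burnt-out aluminium candle cup, 58 mm diameter, only 40 mm tall, dark hollow-looking top, 0.09 kg, same convex base as the candle glasses. Origin: centre of the underside, z up. Only one of the four such cups is present; this one starts upright in nest1, under the lid.
- spent_2: burnt-out aluminium candle cup, 58 mm diameter, only 40 mm tall, dark hollow-looking top, 0.09 kg, same convex base as the candle glasses. Origin: centre of the underside, z up. Only one of the four such cups is present; this one starts upright in nest2, under the lid.
- spent_3: burnt-out aluminium candle cup, 58 mm diameter, only 40 mm tall, dark hollow-looking top, 0.09 kg, same convex base as the candle glasses. Origin: centre of the underside, z up. Only one of the four such cups is present; this one starts upright on the coaster already.
- mug: steel travel mug with black lid and handle, 175 mm tall, beyond the case; leave alone. Origin: underside.
- phone: phone lying flat, 75 x 150 x 9 mm; leave alone.
- mouse: white computer mouse, 60 x 100 x 30 mm; leave alone.
- glasses_case: grey spectacles case, 160 x 60 x 42 mm, at the left side of the desk; leave alone.
- stapler: stapler, 140 x 36 x 46 mm, at the right side of the desk; leave alone.
There are look-alikes about, which are no part of the job. Leave any purple or yellow look-alike of the candle_b alone. Leave any pink look-alike of the spent_3 alone.

How it is judged:
On the way, in this order (a step that is already met when the one before it is completed fails the run):
1. the lid has been carried past its bumps and is clear of the nests (horizontal distance between lid and nest_block above 0.155 m), for 0.2 s.
2. every candle glass is seated in a nest, and the burnt-out cup stands on the coaster, all let go ((distance between candle_a and nest0 below 0.006 m or distance between candle_a and nest1 below 0.006 m or distance between candle_a and nest2 below 0.006 m) and angle between each of candle_a, candle_b, candle_c, spent_0, spent_1, spent_2, spent_3's own z axis and vertical below 0.12 rad and (distance between candle_b and nest0 below 0.006 m or distance between candle_b and nest1 below 0.006 m or distance between candle_b and nest2 below 0.006 m) and (distance between candle_c and nest0 below 0.006 m or distance between candle_c and nest1 below 0.006 m or distance between candle_c and nest2 below 0.006 m) and horizontal distance between each of spent_0, spent_1, spent_2, spent_3 and coaster below 0.035 m and z of spent_0 in the frame of coaster between 0.002 and 0.011 m and z of spent_1 in the frame of coaster between 0.002 and 0.011 m and z of spent_2 in the frame of coaster between 0.002 and 0.011 m and z of spent_3 in the frame of coaster between 0.002 and 0.011 m and linear speed of each of candle_a, candle_b, candle_c, spent_0, spent_1, spent_2, spent_3 below 0.02 m/s and contact force between the fingers and candle_a below 0.5 N and contact force between the fingers and candle_b below 0.5 N and contact force between the fingers and candle_c below 0.5 N and contact force between the fingers and spent_0 below 0.5 N and contact force between the fingers and spent_1 below 0.5 N and contact force between the fingers and spent_2 below 0.5 N and contact force between the fingers and spent_3 below 0.5 N), for 0.2 s.
At the end, for the whole second after the job is handed in: Each candle glass rests upright within 6 mm of seated in a nest; the burnt-out cup stands upright on the coaster within 35 mm of its centre; the lid is home over the nests (within 9 mm along, within 3 mm of fully down); all at rest ((distance between candle_a and nest0 below 0.006 m or distance between candle_a and nest1 below 0.006 m or distance between candle_a and nest2 below 0.006 m) and angle between each of candle_a, candle_b, candle_c, spent_0, spent_1, spent_2, spent_3's own z axis and vertical below 0.12 rad and (distance between candle_b and nest0 below 0.006 m or distance between candle_b and nest1 below 0.006 m or distance between candle_b and nest2 below 0.006 m) and (distance between candle_c and nest0 below 0.006 m or distance between candle_c and nest1 below 0.006 m or distance between candle_c and nest2 below 0.006 m) and horizontal distance between each of spent_0, spent_1, spent_2, spent_3 and coaster below 0.035 m and z of spent_0 in the frame of coaster between 0.002 and 0.011 m and z of spent_1 in the frame of coaster between 0.002 and 0.011 m and z of spent_2 in the frame of coaster between 0.002 and 0.011 m and z of spent_3 in the frame of coaster between 0.002 and 0.011 m and linear speed of each of candle_a, candle_b, candle_c, spent_0, spent_1, spent_2, spent_3, lid below 0.02 m/s and horizontal distance between lid and nest_block below 0.009 m and z of lid in the frame of case below 0.071 m and angle between lid's own z axis and vertical below 0.03 rad); the robot touches nothing.
It fails at once if another thing on the desk is moved more than 30 mm (distance of any of mug, phone, mouse, glasses_case, stapler from where it was at the start of the episode above 0.03 m).
Of candle_a, candle_b, candle_c only 2 to 3 are there at a start; the rules pass over those that are not, and their reading is None.
Of spent_0, spent_1, spent_2, spent_3 only 1 to 1 are there at a start; the rules pass over those that are not, and their reading is None.
At some moment in a run one of candle_a, candle_b, candle_c may be knocked a few centimetres aside while the robot is not near it.
Once in a run the grip may slacken for a moment while it holds something.
It also fails if it takes over 210 s, if anything falls off the work surface, if the arm or the gripper's body presses on something with over 40 N, if the wrist force passes 120 N, or if a joint passes its speed limit or range.

## Working session

There is one attempt and no reset: what is moved stays moved. The work goes in short steps, each a Python script; the robot and the scene stay as the last script left them, time stands still between calls to the robot, and variables do not carry over. Pictures are saved under pics/ and viewed, about 12 in all and at most 16, crops included, and the job is handed in when it is done.

```bash
mkdir -p pics; cat > h.py <<'E'
import numpy as np, cv2
from cell import *
def snap(name,fn):
    c=camera(name); np.savez('/tmp/%s.npz'%fn,**c); cv2.imwrite('pics/%s.png'%fn,c['img'][...,::-1]); return c
def world(c):
    "per-pixel world points from the range image"
    K=c['intrinsics'];z=c['range_z'];v,u=np.indices(z.shape)
    P=np.stack([(u-K[0,2])/K[0,0]*z,(v-K[1,2])/K[1,1]*z,z],-1)
    return (P-c['t'])@c['R']
def ray(c,u,v,h):
    K=c['intrinsics'];d=c['R'].T@np.array([(u-K[0,2])/K[0,0],(v-K[1,2])/K[1,1],1]);o=-c['R'].T@c['t']
    return o+d*(h-o[2])/d[2]
E
python3 - <<'E'
from h import *
for n in ('scene','top'):
    c=snap(n,n+'0'); print(n,c['intrinsics'][0],-c['R'].T@c['t'],c['R'][2])
print(read_t(),read_orientation())
E
```

```text
scene [516.29408908   0.         271.19691129] [ 1.45803313 -0.59361552  1.43368946] [-0.51578449  0.34964557 -0.78212168]
top [439.61754989   0.         284.37030092] [ 0.4547363  -0.01320282  1.39205653] [ 0.08099809  0.00209497 -0.99671206]
0.1 [ 2.66843063e+00  1.65636331e+00 -2.64057443e-03]
```

View pics/scene0.png

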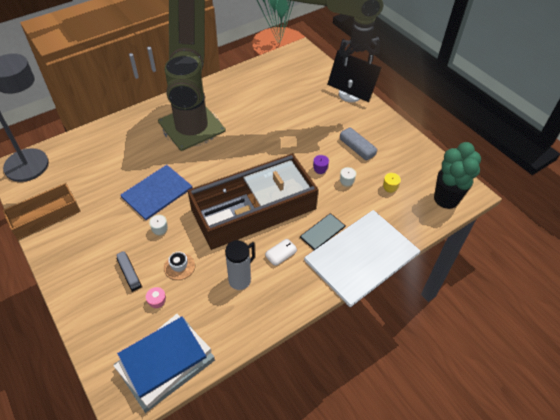

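View pics/top0.png

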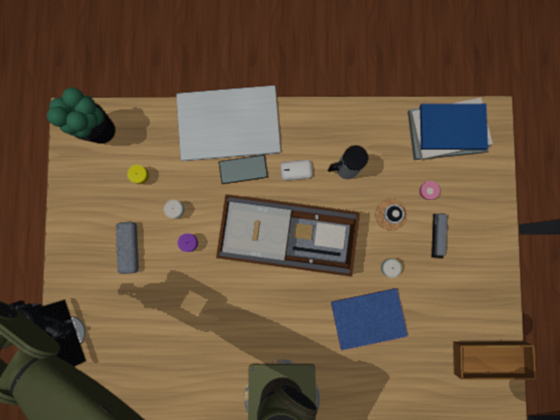

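The top view shows cream glasses at (174,209) and (392,268). The yellow (137,174) and purple (188,243) ones are look-alikes, and so is the pink cup at (430,190). A dark-topped cup sits on the coaster at (393,213). The lid is over the left bay at (257,231). Next I'll measure these and enlarge the view to confirm.

```bash
cat > m.py <<'E'
from h import *
def load(n): return dict(np.load('/tmp/%s.npz'%n))
def case_pose(c):
    P=world(c); m=(P[...,2]>.098)&(P[...,2]<.116)&(c['range_z']>0)&(abs(P[...,0]-.49)<.2)&(abs(P[...,1]+.0)<.35)
    m=m.astype(np.uint8)
    n,l,s,ce=cv2.connectedComponentsWithStats(m); i=1+np.argmax(s[1:,2]*s[1:,3])
    q=P[l==i][:,:2].astype(np.float32); return cv2.minAreaRect(q*1000), s[i]
def cups(c,h,zr,sel):
    "discs at height h by colour selector; centre from median-robust circle"
    P=world(c); m=(sel(cv2.cvtColor(c['img'],cv2.COLOR_RGB2HSV))&(P[...,2]>zr[0])&(P[...,2]<zr[1])&(c['range_z']>0)).astype(np.uint8)
    out=[]
    for k in cv2.findContours(m,cv2.RETR_EXTERNAL,cv2.CHAIN_APPROX_NONE)[0]:
        if cv2.contourArea(k)<60: continue
        (u,v),rad=cv2.minEnclosingCircle(k); w=ray(c,u,v,h); out.append((round(u),round(v),round(rad,1),w.round(4)))
    return out
E
python3 - <<'E'
from m import *
for n in ('top0','scene0'):
    c=load(n); print(n,case_pose(c))
    for x in cups(c,.052,(.043,.060),lambda H:H[...,2]>60): print('disc',x,c['img'][x[1],x[0]])
    for x in cups(c,.046,(.036,.053),lambda H:H[...,2]>-1): print('  40-50',x,c['img'][x[1],x[0]])
c=load('scene0')['img'][...,::-1];t=load('top0')['img'][...,::-1]
a=cv2.resize(c[150:320,110:330],None,fx=3.4,fy=3.4,interpolation=3)[:580,:748]
cv2.imwrite('pics/crop1.png',a)
b=np.hstack([cv2.resize(t[180:290,110:260],(440,323),interpolation=3),cv2.resize(t[180:290,340:460],(352,323),interpolation=3)])
cv2.imwrite('pics/crop2.png',b)
E
```

```text
top0 (((497.6146240234375, -21.157211303710938), (400.7559509277344, 190.3067169189453), 82.07017517089844), array([ 216,  194,  144,   83, 2385], dtype=int32))
disc (465, 362, 17.7, array([ 0.1194, -0.5465,  0.052 ])) [121  83  45]
disc (391, 268, 10.0, array([ 0.3987, -0.3336,  0.052 ])) [152 148 141]
disc (122, 254, 16.6, array([0.4402, 0.4847, 0.052 ])) [101 105 112]
disc (187, 242, 9.6, array([0.477 , 0.2873, 0.052 ])) [ 79  42 103]
disc (125, 233, 10.8, array([0.5055, 0.4758, 0.052 ])) [ 98 102 108]
disc (442, 234, 21.1, array([ 0.5001, -0.4886,  0.052 ])) [ 97 101 106]
disc (173, 209, 9.8, array([0.5793, 0.33  , 0.052 ])) [156 151 145]
disc (137, 173, 9.7, array([0.689 , 0.4437, 0.052 ])) [151 145  23]
disc (438, 130, 32.2, array([ 0.8226, -0.4877,  0.052 ])) [ 27  63 106]
  40-50 (522, 363, 18.3, array([ 0.1156, -0.7176,  0.046 ])) [115  79  42]
  40-50 (77, 346, 18.0, array([0.1684, 0.6131, 0.046 ])) [6 7 9]
  40-50 (64, 310, 10.5, array([0.275 , 0.6563, 0.046 ])) [ 7  9 10]
  40-50 (391, 268, 10.0, array([ 0.398 , -0.3346,  0.046 ])) [152 148 141]
  40-50 (187, 242, 10.0, a
[... 1780 characters left out ...]
(158, 222, 9.1, array([ 0.3993, -0.3317,  0.046 ])) [225 220 217]
  40-50 (45, 218, 35.1, array([ 0.1707, -0.6382,  0.046 ])) [87 60 36]
  40-50 (260, 216, 58.7, array([ 0.5662, -0.0323,  0.046 ])) [51 33 21]
  40-50 (36, 200, 32.8, array([ 0.0803, -0.6376,  0.046 ])) [86 59 35]
  40-50 (392, 180, 8.2, array([0.6911, 0.447 , 0.046 ])) [245 227  63]
  40-50 (348, 174, 8.1, array([0.5817, 0.3342, 0.046 ])) [233 229 226]
  40-50 (321, 161, 8.0, array([0.4775, 0.2899, 0.046 ])) [121  60 167]
  40-50 (359, 140, 19.2, array([0.4693, 0.4794, 0.046 ])) [139 146 158]
  40-50 (350, 88, 22.9, array([0.2087, 0.6455, 0.046 ])) [26 24 30]
  40-50 (469, 55, 99.6, array([0.3253, 1.2379, 0.046 ])) [86 95 95]
```

View pics/crop1.png

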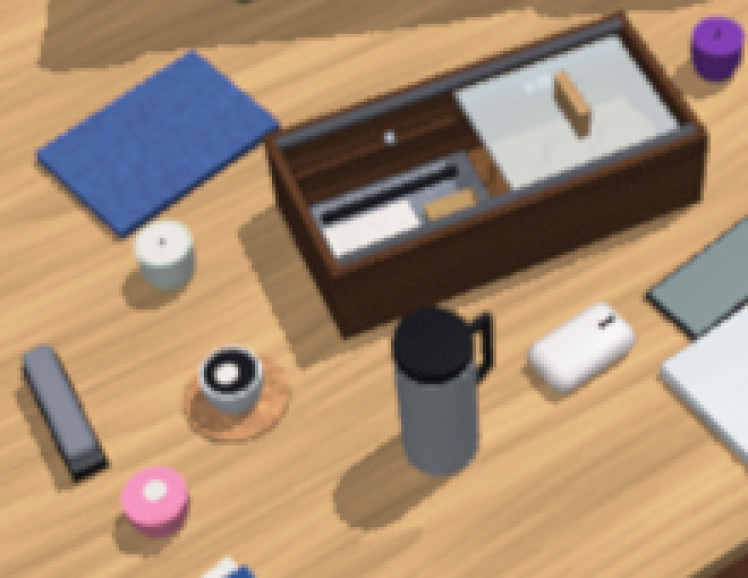

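View pics/crop2.png

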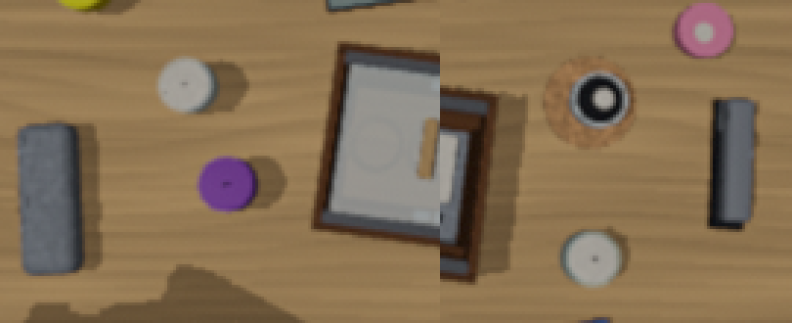

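The crop confirms the dark-topped cup is already upright on the coaster, so it is spent_3. There are two cream glasses: candle at (0.58,0.33) and candle at (0.40,-0.33). I'll go for the lid now and check the handle with the wrist camera.

```bash
cat >> m.py <<'E'
from scipy.spatial.transform import Rotation as Rot
C=np.array([.4976,-.0212]); A=np.deg2rad(82.07); e=np.array([np.cos(A),np.sin(A)]); n=np.array([e[1],-e[0]])
def ori(a):
    "tool down, jaws along angle a or its half turn, whichever keeps joint 6 smaller"
    x=np.array([np.cos(a),np.sin(a),0]);z=np.array([0,0,-1.]);return Rot.from_matrix(np.stack([x,np.cross(z,x),z],1)).as_rotvec()
def best(p,a):
    c=[(abs(q[5]),i) for i in (0,1) if (q:=r.solve_ik(p,ori(a+i*np.pi))) is not None]
    return ori(a+min(c)[1]*np.pi)
def above(p,a): o=best(p,a); r.movep(np.array(p),o); return o
def handle(c):
    P=world(c); d=P[...,:2]-C
    m=(P[...,2]>.116)&(P[...,2]<.146)&(c['range_z']>0)&(abs(d@n)<.08)&(abs(d@e)<.17)
    q=P[m]; return m.sum(),np.median(q,0),np.median((q[:,:2]-C)@e),np.median((q[:,:2]-C)@n)
E
python3 - <<'E'
from m import *
print(handle(load('top0')),handle(load('scene0')))
p=C+.094*e
above([*p,.25],A); print(read_joint_pos(),read_t())
c=snap('wrist','w1'); print(handle(c)); t=snap('top','t1')
for x in cups(t,.052,(.043,.060),lambda H:H[...,2]>60): print('disc',x,t['img'][x[1],x[0]])
E
```

```text
(np.int64(103), array([0.510271  , 0.07166571, 0.12551441]), np.float64(0.09468212753673325), np.float64(-0.00023066633324003152)) (np.int64(78), array([0.51242937, 0.07391161, 0.12548959]), np.float64(0.09615743850995176), np.float64(0.0017400114883636781))
[ 3.67816970e-02 -1.89056265e-01  1.92400756e+00  2.21892300e-04
  1.40658369e+00 -1.39649471e+00] 2.1083
(np.int64(1320), array([0.50775816, 0.07332668, 0.12470479]), np.float64(0.0948683419978418), np.float64(-0.0031740778971876887))
disc (462, 361, 16.8, array([ 0.1214, -0.5377,  0.052 ])) [102  70  36]
disc (530, 359, 15.3, array([ 0.1268, -0.7413,  0.052 ])) [64 44 22]
disc (392, 268, 9.9, array([ 0.3991, -0.3342,  0.052 ])) [125 122 116]
disc (187, 242, 9.7, array([0.4772, 0.287 , 0.052 ])) [ 84  46 108]
disc (442, 234, 21.1, array([ 0.5001, -0.4886,  0.052 ])) [100 105 110]
disc (394, 213, 9.4, array([ 0.5638, -0.3455,  0.052 ])) [176 172 165]
disc (173, 209, 9.8, array([0.5791, 0.3297, 0.052 ])) [161 157 151]
disc (137, 173, 9.8, array([0.6889, 0.4432, 0.052 ])) [156 150  21]
disc (437, 130, 31.8, array([ 0.8222, -0.4859,  0.052 ])) [ 28  64 109]
```

View pics/w1.png

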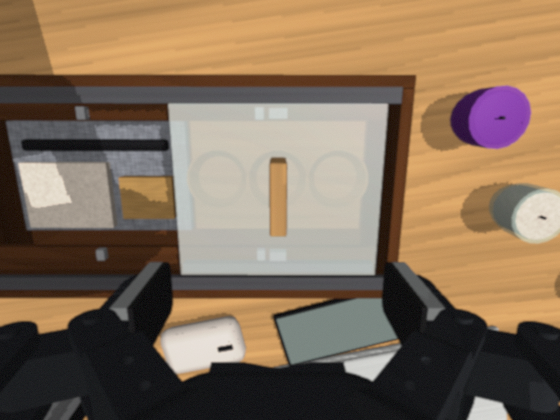

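The nests are empty and the handle is under the gripper (278,197); all three sensors' readings agree to about 2 mm. I'll grip it, lift 12 mm and slide.

```bash
python3 - <<'E'
from m import *
p=C+.095*e+n*-.001
r.gripper_to(.05)
r.move_straight([*p,.13],best([*p,.13],A)); r.move_straight([*p,.094],feed=.06)
r.gripper_to(0.0); print('w',read_grip_width(),read_ft_force())
r.move_straight([*p,.106],feed=.04); print('lift',read_ft_force(),read_grip_width())
s0=.095
for s in (.06,.02,-.03,-.06,-.10,-.094):
    q=p+(s-s0)*e; r.move_straight([*q,.106],feed=.08); print(s,read_ft_force().round(1),round(read_grip_width(),4))
t=snap('top','t2'); print(handle(t),read_t())
E
```

```text
w 0.013403270173873395 [-1.06856301  0.02576908  2.42963986]
lift [ 0.23026873  0.47623029 -3.90099149] 0.012842448491746008
0.06 [ 0.3  0.9 -4.2] 0.0131
0.02 [-0.   0.4 -2.5] 0.0129
-0.03 [-0.   0.4 -2.7] 0.0132
-0.06 [ 0.3  0.2 -3.3] 0.0133
-0.1 [-0.2 15.7  3.1] 0.0135
-0.094 [-0.   0.2 -3.6] 0.0131
(np.int64(1), array([0.58960849, 0.08091729, 0.11654063]), np.float64(0.11383455731816008), np.float64(0.07704022178674512)) 8.7083
```

```bash
python3 - <<'E'
from m import *
p=read_tcp_pos()
r.move_straight([p[0],p[1],.094],feed=.04); print(read_ft_force())
r.gripper_to(.05); r.move_straight([p[0],p[1],.25])
c=snap('wrist','w2'); print(handle(c))
# go look over candle near -y
q=np.array([.399,-.333]); above([*(q+[0,0]),.25],A)
r.gripper_to(.085)
t=snap('top','t2'); print(handle(t)); w=snap('wrist','w3')
for x in cups(t,.052,(.043,.060),lambda H:H[...,2]>60): print('disc',x,t['img'][x[1],x[0]])
for x in cups(w,.052,(.043,.060),lambda H:(H[...,2]>60)): print('wdisc',x,w['img'][x[1],x[0]])
print(read_t())
E
```

```text
[-0.41075604 -1.38814863  2.01432819]
(np.int64(1342), array([ 0.48203448, -0.11539234,  0.12474116]), np.float64(-0.09507874859473066), np.float64(-0.002399013416732098))
(np.int64(107), array([ 0.48408462, -0.11556096,  0.1257769 ]), np.float64(-0.09519087139401704), np.float64(-2.9885277116687002e-05))
disc (462, 362, 17.3, array([ 0.1195, -0.5376,  0.052 ])) [103  71  36]
disc (532, 358, 13.7, array([ 0.1321, -0.7476,  0.052 ])) [65 44 22]
disc (391, 268, 9.7, array([ 0.3984, -0.3333,  0.052 ])) [24 25 28]
disc (187, 242, 9.7, array([0.4772, 0.287 , 0.052 ])) [ 82  44 106]
disc (124, 234, 10.6, array([0.504 , 0.4773, 0.052 ])) [102 107 113]
disc (442, 228, 14.7, array([ 0.5183, -0.4892,  0.052 ])) [ 99 103 109]
disc (173, 209, 9.8, array([0.5793, 0.33  , 0.052 ])) [160 156 149]
disc (137, 174, 9.7, array([0.6888, 0.4437, 0.052 ])) [167 162  26]
disc (434, 131, 29.7, array([ 0.8196, -0.4753,  0.052 ])) [ 28  64 107]
wdisc (491, 409, 20.7, array([ 0.0961, -0.5468,  0.052 ])) [80 52 27]
wdisc (278, 184, 29.2, array([ 0.3985, -0.3342,  0.052 ])) [189 178 164]
wdisc (434, 62, 63.3, array([ 0.4903, -0.4882,  0.052 ])) [142 143 149]
wdisc (272, 2, 12.1, array([ 0.5581, -0.3505,  0.052 ])) [241 234 223]
wdisc (267, 2, 32.1, array([ 0.5579, -0.3461,  0.052 ])) [241 233 222]
13.6667
```

View pics/w2.png

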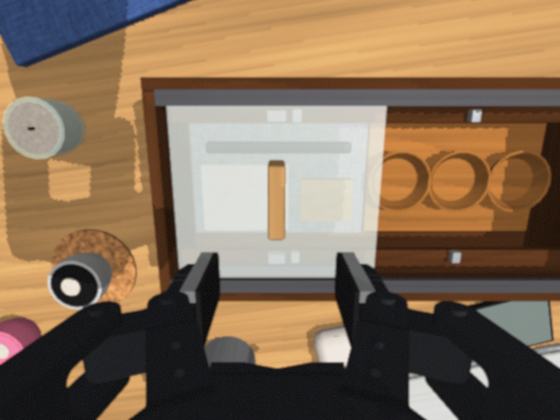

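View pics/w3.png

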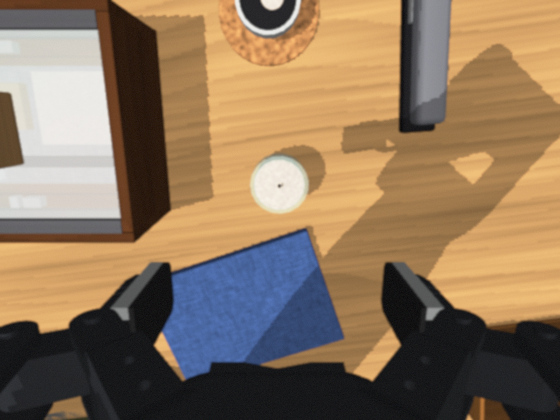

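The lid is parked at s=-0.095 and the three nests are open at pixels (400,180), (459,180) and (518,180). The wrist view puts the candle at (278,184), about (0.3985,-0.334). Next I'll pick it and place it in the nest at s=0.094.

```bash
cat >> m.py <<'E'
B=A-np.pi/2   # jaws across the case
def look(q,fn,rad=.06):
    "cream disc nearest q in a wrist picture taken above it"
    c=snap('wrist',fn); P=world(c)
    k=[x for x in cups(c,.052,(.043,.060),lambda H:(H[...,2]>60)&(H[...,1]<90)) if np.linalg.norm(x[3][:2]-q)<rad]
    print(fn,k); return min(k,key=lambda x:np.linalg.norm(x[3][:2]-q))[3][:2]
def pick(q):
    r.gripper_to(.08); o=best([*q,.15],B)
    r.movep(np.array([*q,.12]),o); r.move_straight([*q,.023],feed=.08); r.gripper_to(.02)
    r.move_straight([*q,.20],feed=.12); r.hold(.3); w=read_grip_width(); print('w',w,'F',read_ft_force().round(2)); return w
def place(s,h=.023):
    p=C+s*e; o=best([*p,.20],B); r.move_straight([*p,.20],o,feed=.15); r.hold(.3); f0=read_ft_force()[2]; print('w',read_grip_width(),'f0',f0)
    r.move_straight([*p,.018+h+.02],feed=.1)
    for z in np.arange(.018+h+.016,.018+h-.004,-.002):
        r.move_straight([*p,z],feed=.03); f=read_ft_force()[2]-f0
        if f>3: break
    print('stop z',z,f,read_grip_width()); r.gripper_to(.075); r.move_straight([*p,.20],feed=.1)
E
python3 - <<'E'
from m import *
q=look(np.array([.3985,-.334]),'w4'); pick(q); place(.094); 
p=C+.094*e; t=snap('top','t3'); w=snap('wrist','w5')
print(look(p,'w5b'),p,read_t())
for x in cups(t,.052,(.043,.060),lambda H:H[...,2]>60): print('disc',x,t['img'][x[1],x[0]])
E
```

```text
w4 [(279, 184, 29.1, array([ 0.3985, -0.3344,  0.052 ]))]
w 0.05638675154254467 F [-0.65  0.04 -1.26]
w 0.056359955402570695 f0 -1.7262637500940974
stop z 0.04099999999999998 7.505296665037783 0.05603756254518124
w5b [(278, 174, 27.5, array([0.5129, 0.0905, 0.052 ]))]
[0.5129 0.0905] [0.51056854 0.07190111] 28.2667
disc (461, 362, 17.1, array([ 0.1195, -0.5346,  0.052 ])) [119  83  46]
disc (187, 242, 9.7, array([0.4772, 0.287 , 0.052 ])) [ 82  44 106]
disc (442, 234, 21.1, array([ 0.5001, -0.4916,  0.052 ])) [ 99 103 109]
disc (173, 209, 9.8, array([0.5793, 0.33  , 0.052 ])) [160 156 149]
disc (137, 173, 9.7, array([0.689 , 0.4437, 0.052 ])) [154 148  18]
disc (438, 130, 32.3, array([ 0.8211, -0.4862,  0.052 ])) [ 30  64 108]
```

View pics/w5.png

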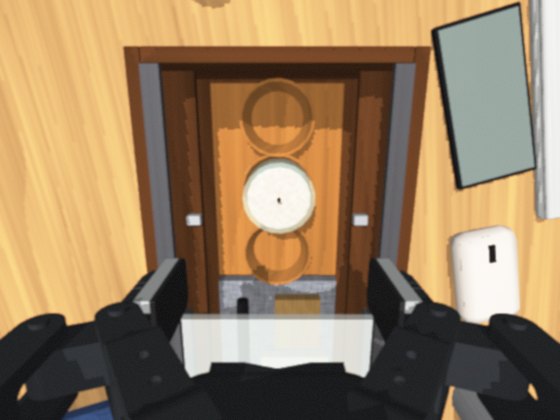

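The candle sits centred in the middle nest at (279,197), with contact at exactly the seated height. The lid's bumps show at (193,219) and (361,219). Now the second candle.

```bash
python3 - <<'E'
from m import *
P=world(load('w5')); print('top z',np.median(P[180:215,265:295,2]), 'xy',ray(load('w5'),279,197,.07))
q=np.array([.580,.330]); above([*q,.25],B)
q=look(q,'w6'); pick(q); place(.032)
r.movep(np.array([*(C+.094*e-n*.0),.30]),best([*C,.3],B))
t=snap('top','t4'); s=snap('scene','s4'); w=snap('wrist','w7'); print(handle(t),read_t())
H=lambda H:(H[...,2]>60)&(H[...,1]<90)
for nm,c in (('t',t),('w',w),('s',s)):
    for x in cups(c,.070,(.062,.078),H):
        d=x[3][:2]-C; print(nm,x,'s',round(d@e,4),'n',round(d@n,4))
    for x in cups(c,.046,(.037,.060),H): print('  desk',nm,x)
E
```

```text
top z 0.0692362646059362 xy [0.51179846 0.07464214 0.07      ]
w6 [(277, 180, 29.3, array([0.5799, 0.3329, 0.052 ]))]
w 0.056586118677781384 F [-0.21  0.39 -2.04]
w 0.05679984596270349 f0 -1.5555578469767306
stop z 0.04099999999999998 8.562832892985739 0.056427109875988486
(np.int64(105), array([ 0.48404782, -0.11564882,  0.12588987]), np.float64(-0.09499385453067712), np.float64(-9.038318758214434e-05)) 43.05
t (278, 233, 9.5, array([0.5023, 0.0095, 0.07  ])) s 0.0311 n 0.0004
  desk t (126, 247, 25.9, array([0.4621, 0.4752, 0.046 ]))
  desk t (442, 234, 21.1, array([ 0.5003, -0.4907,  0.046 ]))
  desk t (394, 213, 9.6, array([ 0.5636, -0.3463,  0.046 ]))
  desk t (438, 130, 32.3, array([ 0.8228, -0.4884,  0.046 ]))
w (278, 232, 25.8, array([0.5016, 0.0117, 0.07  ])) s 0.0331 n -0.0006
w (340, 192, 6.8, array([0.5737, 0.0475, 0.07  ])) s 0.0785 n 0.0659
w (216, 192, 6.8, array([0.4412, 0.0664, 0.07  ])) s 0.079 n -0.0679
w (279, 176, 27.0, array([0.5109, 0.0741, 0.07  ])) s 0.0962 n 0.0
  desk w (278, 220, 22.6, array([0.5033, 0.0193, 0.046 ]))
s (270, 190, 17.0, array([0.5044, 0.0453, 0.07  ])) s 0.0668 n -0.0024
s (506, 71, 59.6, array([0.5112, 1.2525, 0.07  ])) s 1.2634 n -0.1623
s (420, 16, 29.0, array([0.0018, 1.2392, 0.07  ])) s 1.1799 n -0.6649
  desk s (167, 385, 29.1, array([ 0.9042, -0.5518,  0.046 ]))
  desk s (125, 378, 18.2, array([ 0.8228, -0.6372,  0.046 ]))
  desk s (200, 340, 16.8, array([ 0.8426, -0.4171,  0.046 ]))
  desk s (178, 260, 9.3, array([ 0.5664, -0.3437,  0.046 ]))
  desk s (128, 268, 17.9, array([ 0.5052, -0.4886,  0.046 ]))
  desk s (358, 141, 19.7, array([0.4714, 0.4727, 0.046 ]))
  desk s (504, 76, 59.2, array([0.5108, 1.2513, 0.046 ]))
  desk s (415, 18, 33.6, array([-0.0231,  1.241 ,  0.046 ]))
```

View pics/w7.png

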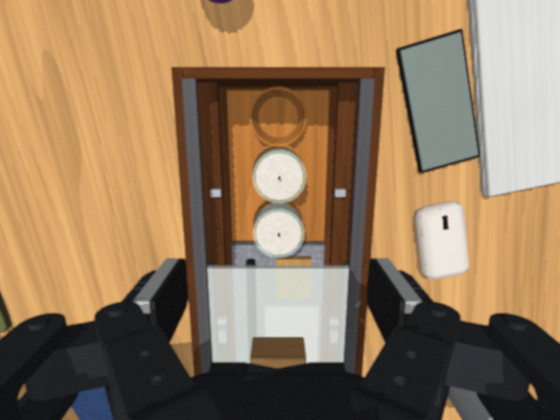

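The two candles are seated at (279,176) and (278,232): tops at 0.070 m, 63 mm apart, in line. No other cream glass shows on the desk. Now I'll bring the lid back.

```bash
python3 - <<'E'
from m import *
p=C-.095*e-n*.001
r.gripper_to(.05); o=above([*p,.20],A); r.move_straight([*p,.13],o); r.move_straight([*p,.094],feed=.06)
r.gripper_to(0.0); print('w',read_grip_width())
r.move_straight([*p,.106],feed=.04); print('lift',read_ft_force())
for s in (-.06,-.02,.03,.06,.0945):
    q=p+(s+.095)*e; r.move_straight([*q,.106],feed=.08); print(s,read_ft_force().round(1),round(read_grip_width(),4))
r.move_straight([*q,.094],feed=.04); print('down',read_ft_force())
r.gripper_to(.05); r.move_straight([*q,.25]); c=snap('wrist','w8'); print(handle(c))
r.movep(np.array([.40,.35,.30]),best([.40,.35,.3],A))
t=snap('top','t5'); s=snap('scene','s5'); print(handle(t),handle(s),read_t())
P=world(c); d=P[...,:2]-C; m=(abs(d@e-.094)<.08)&(abs(d@n)<.06)&(P[...,2]<.11); print('plate z',np.percentile(P[m][:,2],[5,50,95]))
E
```

```text
w 0.013126118920952733
lift [ 0.22886359  0.21685143 -3.63337762]
-0.06 [-0.4 -0.2 -2.8] 0.0132
-0.02 [ 0.6  0.6 -3.7] 0.013
0.03 [ 0.7 -0.2 -3.6] 0.0132
0.06 [-0.5  0.1 -3.7] 0.0133
0.0945 [ 0.1  0.8 -4.4] 0.0129
down [-0.39113845 -0.51284896  2.32670962]
(np.int64(1347), array([0.51187748, 0.07248386, 0.12478682]), np.float64(0.09517287567687771), np.float64(0.0012063644405493163))
(np.int64(105), array([0.51035746, 0.07129159, 0.12584023]), np.float64(0.09343955583494494), np.float64(0.00016783182059093086)) (np.int64(79), array([0.51185617, 0.07290376, 0.12536249]), np.float64(0.09513375385377858), np.float64(0.0008524913087071111)) 54.3
plate z [0.08379757 0.0849704  0.08613508]
```

View pics/w8.png

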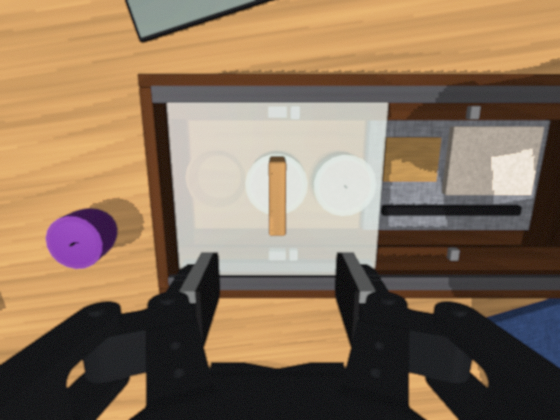

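View pics/t5.png

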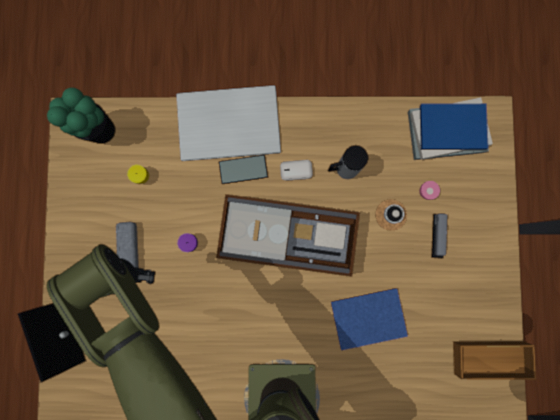

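The lid is home: feet at (278,112) are past the bumps at (295,112), the plate is level at 0.085 m, and both candles show beneath it. Nothing else has moved.

```bash
python3 -c "
from cell import *
job.hand_in(); print(read_t())"
```

```text
the job is handed in; nothing more can be done
the job is handed in; nothing more can be done
```

The job is handed in, at about 54 s on the robot's clock. Both candle glasses are in nests of their own under the lid, and the lid is back home behind its bumps.

- **Lid:** I lifted it 12 mm over both pairs of bumps, parked it over the stationery bay, and later brought it back the same way. The last checks put it 93 to 95 mm from the case's centre, with its plate level at 0.085 m and its handle at its starting height.
- **Candle glasses:** only two were present. They went into the middle nest and the one next to the case's centre. Both touched down at the expected height, and after release they stood about 63 mm apart and in line with the row. Each one's top was close to 70 mm above the desk.
- **Burnt-out cup:** it was already standing on the coaster, so I left it there.
- **Other things:** the last overhead picture showed none of the other things moved.

No check failed. The cameras disagreed with each other by about 2 mm, and when parking the lid I briefly nudged the end wall (about 16 N).

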